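# Half-cover a soap block for a light-fading test

## Task

Set up the light-fading test: with the shutter still fully open, get the soap block pushed home so that it lies square and snug in the inside corner of the aluminium frame, its end against the end stop and its long side against the side beam. Then draw the black sprung shutter (it has a red knob) to half of its travel, where the carriage's red pointer meets the red mark and half of the block is covered, and finish while still holding it there against the spring, with the block still home in its corner. Do not let go, and do not shift or tip the jar, the bottle and the rose-shaped soap standing by.

Things in the scene. Friction and masses are not known exactly. Their poses are not given: they have to be found in the camera images.
- frame: fixed aluminium frame. Origin: on the desk at the inside corner of its two 30 mm high stops; at yaw 0 its x points away from the robot. Side beam: stop face y=0, x=-115 to +126 mm, 46 mm wide (to y=+46); guide and spring tube on it reach 54 mm high. End stop: face x=0, y=-85 to 0, 12 mm thick. The block belongs at x<0, y<0, on the bare desk, open to -x and -y
- seat (a point): point on the desk where the middle of the soap block's underside lies when it is home in the corner: frame x=-31, y=-21 mm; axes like the frame's
- soap_block: loose cream soap block, 42 x 62 x 32 mm (own x, y, z), about 0.1 kg. Origin: middle of its underside. Its 62 mm side (own y) belongs along frame x, either end first. It starts on the desk 15 to 45 mm short of its seat in frame x and 20 to 55 mm in frame y, turned up to 0.3 rad
- shutter (a joint): travel of the sprung shutter, m: 0 = fully open, 0.035 = half, 0.07 = fully drawn; grows as it moves along frame -x over the block. Spring: 6 N at 0, 10 N at half, 14 N at 0.07, back to 0 when let go. Black blade 72 x 67 mm, underside 40 and top 43.5 mm above the desk, passes above the block; open, its leading edge is at frame x=+4 mm, its free side at y=-62
- knob (a point): middle of the upright red round knob on the blade, 18 mm diameter, to be pinched or pushed; it stands from a collar (26 mm diameter, top 46.5 mm above the desk) up to 77.5 mm; this point is 62 mm above the desk. With the shutter open it is at frame x=+30, y=-26 mm; it moves with the shutter along frame -x
- half_mark (a point): middle of the 4 mm wide red line on top of the beam: the red pointer on the carriage lies against it at half travel; white lines 35 mm to either side of it mark fully open and fully drawn
- jar: bystander: small mica jar with white lid, 42 mm diameter, 34 mm high; origin middle of its underside; leave alone
- bottle: bystander: blue dye dropper bottle, 26 mm diameter, 73 mm high, standing; origin middle of its underside; leave alone
- rose: bystander: orange rose-shaped soap, 46 mm across, 21 mm high; origin middle of its underside; leave alone
Not all that is in view belongs to the job. Leave any green look-alike of the soap_block alone.

How it is judged:
By the outcome, as a careful person would: the job done as asked, in the order asked, and still so for the second after the job is handed in, while the arm keeps its last pose, push and grip.
It also fails if it takes over 61 s, if anything falls off the work surface, if the arm or the gripper's body presses on something with over 40 N, if the wrist force passes 120 N, or if a joint passes its speed limit or range.

## Robot

A 7-joint arm with a two-finger parallel gripper is mounted at the origin on the work surface; the furniture and walls round the work are solid. World frame = base frame: x ahead of the robot, y to its left, z up, the work surface at z = 0. Lengths are in m, angles in rad, forces in N, time in s.
With the tool pointing down it reaches from about 0.35 to 0.775 m from the base axis. Payload 3.1 kg.
Tool frame: the origin (TCP) lies midway between the tips of the shut fingers; the grasp point (between the pads) lies r.pinch_z behind it (r.pinch_z is the distance from the TCP to the grasp point, in m); z points along the fingers, y is the line along which they close (so a half turn about z gives the same grasp; the last joint's range is limited). The gripper opens to 85 mm and grips with 20 to 120 N. Pads are 22 mm wide; open, the fingers measure 114 mm over their backs; the gripper's body (76 mm by 85 mm) begins 54 mm behind the grasp point. The pads swing forward as they close: fully open they stand 13 mm farther back than shut.
Start: joints at [-1.251, 0.311, 0.014, 1.512, -0.004, 1.319, -0.027], TCP at [0.195, 0.514, 0.231] pointing down, gripper open.
Joint ranges: [-2.7, 2.7], [-0.3, 1.91], [-1.27, 1.3], [0.12, 2.57], [-1.44, 4.58], [0.2, 2.03], [-3.05, 3.05]. Speed limits (rad/s): [2.79, 2.79, 3.14, 3.14, 3.14, 3.14, 3.14].

## Interface

Orientations are given as [roll, pitch, yaw] about the fixed x, y, z axes, in that order (R = Rz(yaw) Ry(pitch) Rx(roll)).
In Python, from station import r gives the robot as it stands. The module is installed in compiled form; this text tells all that it offers.
- The arm moves only by the tool servo_tool, never from a script. Its argument "steps" is text: rows parted by semicolons, each of 5 numbers parted by spaces: the finger opening in m, from 0 to 0.0854, then the shift along the world's x, y, z in m, then the turn about the world's z in degrees. In form: fingers dx dy dz turn; .... A call has exactly 8 rows; each row is the pose to reach, as a shift and turn from the pose commanded when the call began; what a row does not reach only later rows make up. A row lasts 1/8 s, in which the tool goes at most 62.5 mm and 10.7 degrees, less where a joint would pass 70% of its speed; a pose out of reach is approached as far as the arm can. A call with a gripper value outside its range is refused whole. The fingers move at their own pace and stop on an object; "force" is the grip in N (left out, the last holds). Time passes only in rows, so rows that repeat a pose let the fingers close, or fill a call up. It gives the time, the measured TCP pose, the force, the opening and the grip force at its end, in the units of the state.
- r.read_state(): the state, without advancing time (a new reading comes with each control period).
- r.read_camera(name): name is "scene" or "top" or "wrist"; returns a dict with "frame" (420x560x3 uint8, red, green, blue), "mtx" (3x3 intrinsics, pixels), "k1" (the pictures are not rectified: a ray, as slopes to the right and down, at radius r is drawn at 1 + k1 r^2 times it, then the intrinsics apply), "R" (3x3) and "t" (3): a world point X has camera coordinates R X + t. Camera axes: x right, y down, z forward; pixel columns grow to the right and rows downward; lengths in m; the calibration is good to about 2 mm. A picture is of the moment at which its call begins. There is no depth.
- r.job_done(): hands the job in; it is judged then, once.
The state is a dict: "time": time; "joint_pos": joint angles; "joint_vel": joint speeds; "joint_efforts": joint torques, N m; "tool_pos": TCP position; "tcp_rot": TCP orientation; "ft_force": force on the tool from outside, world axes, zero at the start; "wrist_torque": the same for the moment, N m; "width": finger opening in m; "grasp_force": force on a finger pad.
Only numpy, scipy, OpenCV 4.12 (cv2) and the standard library are available. Lean on these libraries where they do the work, as an engineer would, in place of code of your own. Each camera call takes 0.05 s, during which the arm holds its last target. There are 200 camera calls.

## Working session

There is one attempt and no reset: what is moved stays moved. The work goes in short steps, Python scripts to look and compute and a tool call to move; the robot and the scene stay as the last step left them, time stands still between calls to the robot, and variables do not carry over. Pictures are saved under pics/ and viewed, at most 10 in all, crops included, and the job is handed in when it is done.

Besides the shell and the picture viewer there is one more tool, called as name(argument=value, ...) on one line, values as JSON. servo_tool: Moves the arm, as the interface text tells. Its arguments: {"type":"object","properties":{"steps":{"type":"string"},"force":{"type":"number"}},"required":["steps"]}

```bash
mkdir -p pics; cat > h.py <<'E'
import numpy as np, cv2
from station import r
def cam(n,save=None):
    c=r.read_camera(n)
    if save: cv2.imwrite('pics/'+save,c['frame'][:,:,::-1])
    return c
def ray(c,u,v):
    K=c['mtx']; k=c['k1']
    xd=(u-K[0,2])/K[0,0]; yd=(v-K[1,2])/K[1,1]
    x,y=xd,yd
    for _ in range(20):
        s=1+k*(x*x+y*y); x,y=xd/s,yd/s
    R=np.array(c['R']);t=np.array(c['t'])
    return -R.T@t, R.T@np.array([x,y,1.])
def onz(c,u,v,z):
    o,d=ray(c,u,v); return o+d*(z-o[2])/d[2]
def proj(c,X):
    p=np.array(c['R'])@np.array(X)+np.array(c['t']); x,y=p[:2]/p[2]
    s=1+c['k1']*(x*x+y*y);K=c['mtx']
    return np.array([K[0,0]*x*s+K[0,2],K[1,1]*y*s+K[1,2]])
E
python3 - <<'E'
from h import *
a=cam('scene');b=cam('top')
cv2.imwrite('pics/scene0.png',cv2.resize(a['frame'][:,:,::-1],(800,600)))
cv2.imwrite('pics/top0.png',cv2.resize(b['frame'][:,:,::-1],(800,600)))
for c in(a,b):print(np.round(-np.array(c['R']).T@c['t'],3),c['mtx'][0,0],c['k1'])
print(r.read_state(),r.pinch_z)
E
```

```text
[0.162 0.374 0.656] 387.6366384471358 -0.08142458111458026
[ 0.459 -0.101  1.006] 466.43591396670774 -0.07776032276853877
{'time': 0.1, 'joint_pos': array([-1.25066746,  0.31166601,  0.01397328,  1.51290995, -0.00440402,
        1.31921262, -0.02717039]), 'joint_vel': array([-0.0017505 , -0.00226058,  0.00057127, -0.00226307,  0.00068546,
        0.00050185,  0.00201966]), 'joint_efforts': array([ 9.92108035e-04, -3.80856729e+01,  1.46966181e-01, -2.31242877e+01,
        1.25005556e-02,  8.15904059e-03, -1.27646484e-05]), 'tool_pos': array([0.194433  , 0.51377519, 0.23031316]), 'tcp_rot': array([-3.13942899e+00,  8.05243154e-05,  2.77988770e+00]), 'ft_force': array([ 0.12798187,  0.02401617, -0.07335557]), 'wrist_torque': array([ 0.08014223, -0.07833914,  0.02773187]), 'grasp_force': 0.0, 'width': 0.08543217428651587} 0.0187
```

View pics/top0.png

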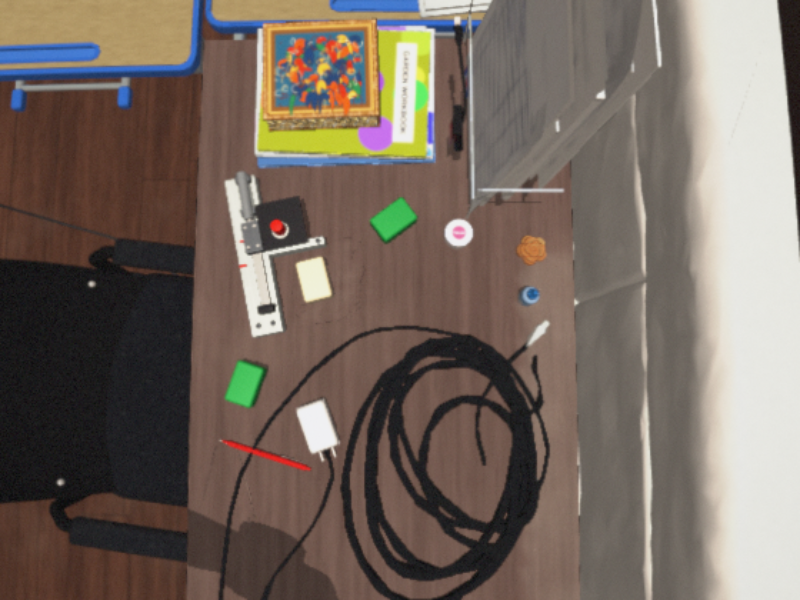

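View pics/scene0.png

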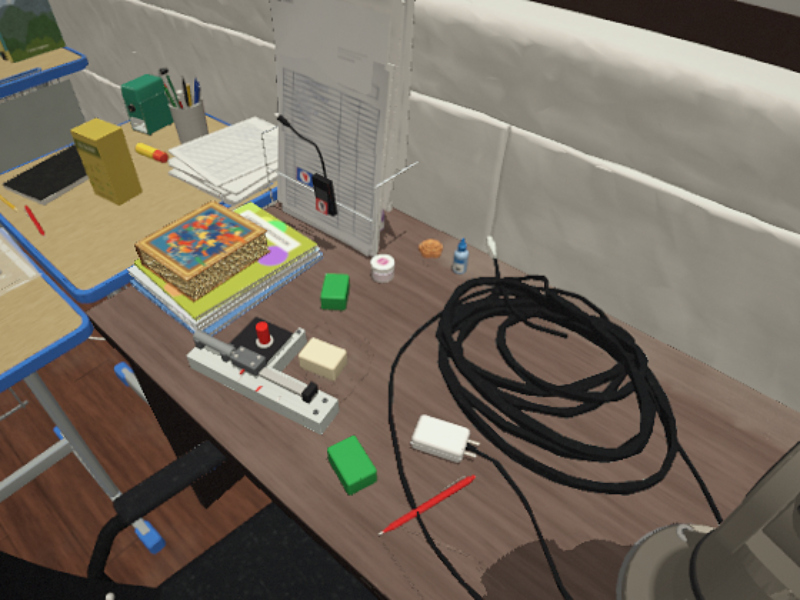

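The top view shows the cream block at (314,279). The frame's beam runs from (240,180) to (268,335), with the end stop at (300,243) and the red knob at (278,229). The green blocks at (394,220) and (245,384) are look-alikes, so the cream one is the target. Next I'll measure and confirm with a crop.

```bash
python3 - <<'E'
from h import *
c=cam('top');f=c['frame']
crop=f[112:247,140:245,::-1]; cv2.imwrite('pics/crop0.png',cv2.resize(crop,None,fx=4.4,fy=4.4,interpolation=cv2.INTER_CUBIC))
hsv=cv2.cvtColor(f,cv2.COLOR_RGB2HSV)
m=cv2.inRange(hsv,(18,30,150),(35,130,255)); m[:, :150]=0;m[:150]=0;m[230:]=0;m[:,300:]=0
cs=cv2.findContours(m,0,2)[0]; k=max(cs,key=cv2.contourArea);print(cv2.contourArea(k))
rc=cv2.minAreaRect(k);b=cv2.boxPoints(rc);print(rc)
P=np.array([onz(c,*p,.032) for p in b]);print(P.round(4),P.mean(0).round(4))
print([np.linalg.norm(P[i]-P[i-1]).round(4) for i in range(4)])
m=cv2.inRange(hsv,(0,150,90),(8,255,255))|cv2.inRange(hsv,(172,150,90),(180,255,255))
for k in cv2.findContours(m,0,2)[0]:
    if cv2.contourArea(k)<1: continue
    p=k.reshape(-1,2).mean(0); 
    if p[1]<245 and p[1]>120 and p[0]<250: print('red',p,cv2.boundingRect(k),onz(c,*p,.0775).round(4),onz(c,*p,.03).round(4))
E
```

```text
527.5
((219.058837890625, 195.23532104492188), (29.10427474975586, 19.887920379638672), 75.96376037597656)
[[ 0.6106  0.0541  0.032 ]
 [ 0.6209  0.0133  0.032 ]
 [ 0.5609 -0.0024  0.032 ]
 [ 0.5507  0.0381  0.032 ]] [0.5858 0.0258 0.032 ]
[np.float64(0.0621), np.float64(0.042), np.float64(0.0621), np.float64(0.0418)]
red [194.88888889 158.05555556] (189, 153, 11, 11) [0.6559 0.0702 0.0775] [0.666 0.079 0.03 ]
```

View pics/crop0.png

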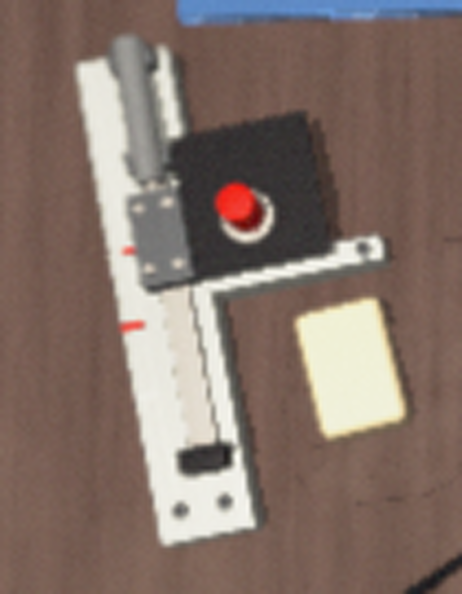

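The crop confirms the cream block at crop (350,368). The inside corner of the frame is at about crop (215,293), the beam's near corners are at (163,545) and (258,525), and the end stop's tip is at (387,262).

```bash
cat >> h.py <<'E'
E
python3 - <<'E'
from h import *
c=cam('top');f=c['frame']
q={'corner':(215,293,.03),'nearout':(163,545,.03),'nearin':(258,525,.03),'tip':(387,262,.03),'farout':(78,65,.03),'mark':(131,326,.03),'knobtop':(240,203,.0775)}
W={k:onz(c,140+(u+.5)/4.4-.5,112+(v+.5)/4.4-.5,z) for k,(u,v,z) in q.items()}
for k,p in W.items(): print(k,p.round(4))
L={'corner':(0,0),'nearout':(-115,46),'nearin':(-115,0),'tip':(0,-85),'farout':(126,46),'knobtop':(30,-26)}
A=np.array([L[k] for k in L])/1e3;B=np.array([W[k][:2] for k in L])
ac,bc=A.mean(0),B.mean(0);H=(A-ac).T@(B-bc);yaw=np.arctan2(H[0,1]-H[1,0],H[0,0]+H[1,1])
R=np.array([[np.cos(yaw),-np.sin(yaw)],[np.sin(yaw),np.cos(yaw)]]);t=bc-R@ac
print('yaw',yaw,'t',t);print('res',((A@R.T+t-B)*1e3).round(1).tolist())
print('mark in frame',R.T@(W['mark'][:2]-t))
blk=np.array([.5858,.0258]);print('blk in frame',R.T@(blk-t),'blk yaw rel', np.arctan2(.6106-.5507,0)*0+np.arctan2(.0541-.0381,.6106-.5507)-yaw)
print('seat',R@[-.031,-.021]+t,'knob',R@[.03,-.026]+t,'knob half',R@[-.005,-.026]+t)
E
```

```text
corner [0.6224 0.0917 0.03  ]
nearout [0.5008 0.1141 0.03  ]
nearin [0.5105 0.0687 0.03  ]
tip [0.6375 0.0087 0.03  ]
farout [0.7359 0.1622 0.03  ]
mark [0.6064 0.1321 0.03  ]
knobtop [0.6565 0.0717 0.0775]
yaw 0.19909871377549349 t [0.62208011 0.09173136]
res [[-0.4, 0.0], [-0.6, -0.0], [-1.1, 0.3], [1.4, -0.2], [0.6, -0.5], [0.1, 0.5]]
mark in frame [-0.00740586  0.04272143]
blk in frame [-0.0486037 -0.0574532] blk yaw rel 0.06191926236350642
seat [0.59584601 0.06501484] knob [0.6566299  0.07217856] knob half [0.62232131 0.06525605]
```

servo_tool(steps="0.03 0.036 -0.048 0 -7; 0.03 0.072 -0.096 0 -14; 0.03 0.108 -0.144 0 -21; 0.03 0.144 -0.192 0 -28; 0.03 0.180 -0.240 0 -35; 0.03 0.216 -0.288 0 -42; 0.03 0.252 -0.336 0 -50; 0.03 0.288 -0.384 0 -58", force=40)

```text
time: 1.2
tool_pos: [0.4834, 0.129, 0.2314]
tcp_rot: [3.141, -0.001, 1.763]
ft_force: [0.4, 1.1, 0.3]
width: 0.0298
grasp_force: 0.0
```

servo_tool(steps="0.03 0.028 -0.037 0 0; 0.03 0.055 -0.074 0 0; 0.03 0.083 -0.110 0 0; 0.03 0.110 -0.147 0 0; 0.03 0.110 -0.147 -0.04 0; 0.03 0.110 -0.147 -0.08 0; 0.03 0.110 -0.147 -0.12 0; 0.03 0.110 -0.147 -0.12 0")

```text
time: 2.2
tool_pos: [0.5893, -0.016, 0.1077]
tcp_rot: [-3.133, -0.002, 1.768]
ft_force: [-0.5, 0.4, 0.5]
width: 0.0299
grasp_force: 0.0
```

```bash
python3 - <<'E'
from h import *
f=cam('top')['frame'];w=cam('wrist')['frame']
a=cv2.resize(f[100:250,130:330],(800,600))[:,:,::-1]
b=np.hstack([cv2.resize(a,(400,300)),cv2.resize(w[:,:,::-1],(400,300))])
cv2.imwrite('pics/p1.png',b)
E
```

```text
(no output)
```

View pics/p1.png

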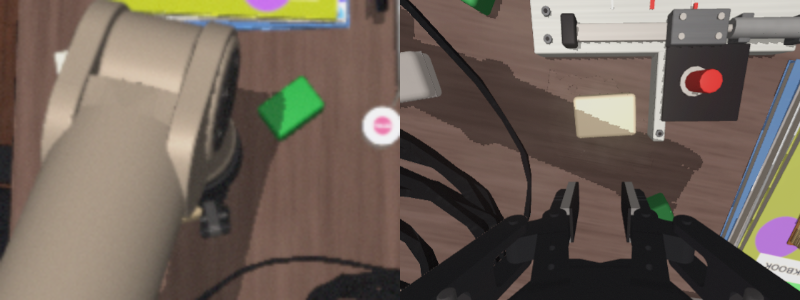

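The wrist view shows the block straight ahead of the parted fingers, with nothing in between. Next is descending and pushing towards the beam.

servo_tool(steps="0.03 0.003 0 -0.04 0; 0.03 0.003 0 -0.08 0; 0.03 0.003 0 -0.097 0; 0.03 0.003 0 -0.097 0; 0.03 0.002 0.005 -0.097 0; 0.03 0.001 0.010 -0.097 0; 0.03 0 0.014 -0.097 0; 0.03 0 0.014 -0.097 0")

```text
time: 3.3
tool_pos: [0.593, -0.0021, 0.0149]
tcp_rot: [3.14, -0.0, 1.768]
ft_force: [-0.2, -0.1, -0.1]
width: 0.0303
grasp_force: 0.1
```

```bash
cat >> h.py <<'E'
def fr(p):
    yaw=.1991;t=np.array([.6221,.0917]);c,s=np.cos(yaw),np.sin(yaw)
    return (np.array([[c,s],[-s,c]])@(np.array(p[:2])-t))*1e3
def block(c,draw=None):
    f=c['frame'];hsv=cv2.cvtColor(f,cv2.COLOR_RGB2HSV)
    m=cv2.inRange(hsv,(18,30,150),(35,130,255))
    best=None
    for k in cv2.findContours(m,0,2)[0]:
        if cv2.contourArea(k)<300: continue
        P=np.array([onz(c,*p,.032)[:2] for p in k.reshape(-1,2)])
        F=np.array([fr(p) for p in P])
        rc=cv2.minAreaRect(F.astype(np.float32))
        print('blk',np.round(F.mean(0)),rc,np.round(F.min(0),1),np.round(F.max(0),1))
E
python3 - <<'E'
from h import *
c=cam('wrist');block(c);s=r.read_state();print(s['tool_pos'],fr(s['tool_pos']),s['ft_force'])
E
```

```text
blk [-49. -54.] ((-46.24066162109375, -54.487998962402344), (40.10929870605469, 59.20878219604492), 89.93095397949219) [-75.8 -74.6] [-16.6 -34.4]
[ 0.59281401 -0.00213584  0.01461111] [-47.26697475 -86.18971658] [ 0.67745413 -0.30894524  0.53249497]
```

servo_tool(steps="0.03 -0.001 0.005 0 0; 0.03 -0.002 0.010 0 0; 0.03 -0.003 0.015 0 0; 0.03 -0.004 0.020 0 0; 0.03 -0.005 0.024 0 0; 0.03 -0.006 0.028 0 0; 0.03 -0.006 0.028 0 0; 0.03 -0.006 0.028 0 0")

```text
time: 4.35
tool_pos: [0.586, 0.0265, 0.0138]
tcp_rot: [-3.14, -0.001, 1.768]
ft_force: [-0.2, -0.9, -0.4]
width: 0.0303
grasp_force: 0.0
```

```bash
python3 - <<'E'
from h import *
c=cam('wrist');block(c);s=r.read_state();print(s['tool_pos'],fr(s['tool_pos']),s['ft_force'])
E
```

```text
blk [-49. -22.] ((-46.735595703125, -25.005281448364258), (40.23397445678711, 59.3319206237793), 89.9713363647461) [-76.4 -45.1] [-17.1  -4.9]
[0.58595116 0.02633242 0.01380227] [-48.36358984 -56.92646306] [ 0.15290916  0.26369864 -0.28236462]
```

servo_tool(steps="0.03 0.002 -0.010 0 0; 0.01 0.002 -0.010 0 0; 0.0 -0.027 -0.016 0 0; 0.0 -0.057 -0.022 0 0; 0.0 -0.057 -0.022 0 0; 0.0 -0.061 0 0 0; 0.0 -0.065 0.020 0 0; 0.0 -0.065 0.020 0 0")

```text
time: 5.4
tool_pos: [0.5224, 0.0479, 0.0144]
tcp_rot: [3.14, -0.001, 1.772]
ft_force: [0.4, -0.5, 0.1]
width: -0.0001
grasp_force: 0.0
```

```bash
python3 - <<'E'
from h import *
c=cam('wrist','w2.png');block(c);s=r.read_state();print(s['tool_pos'],fr(s['tool_pos']),s['ft_force'])
E
```

```text
blk [-48. -26.] ((-47.61931228637695, -23.991525650024414), (58.98808670043945, 39.86328125), 0.10388030856847763) [-77.1 -43.9] [-18.1  -4. ]
[0.52261231 0.04601341 0.01444729] [-106.55853116  -25.10666268] [-0.64944645 -0.20829472  0.06686336]
```

View pics/w2.png

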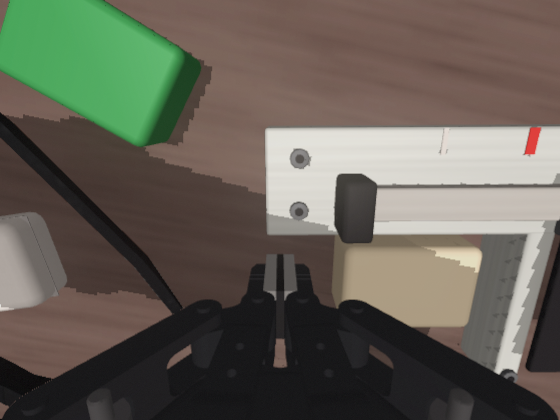

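The shut fingers are behind the block's near end with a clear gap, and the block is parallel to the beam. Next is pushing along +x.

servo_tool(steps="0 0.006 0.002 0 0; 0 0.010 0.003 0 0; 0 0.014 0.003 0 0; 0 0.017 0.004 0 0; 0 0.020 0.004 0 0; 0 0.023 0.005 0 0; 0 0.026 0.005 0 0; 0 0.026 0.005 0 0")

```text
time: 6.45
tool_pos: [0.5483, 0.0506, 0.0143]
tcp_rot: [3.14, 0.0, 1.768]
ft_force: [-0.5, -0.2, -0.3]
width: 0.0005
grasp_force: 0.0
```

```bash
python3 - <<'E'
from h import *
c=cam('wrist');block(c);s=r.read_state();print(s['tool_pos'],fr(s['tool_pos']),s['ft_force'])
E
```

```text
blk [-36. -25.] ((-36.751773834228516, -23.603567123413086), (40.39585494995117, 59.05528259277344), 89.88340759277344) [-66.3 -43.9] [-7.2 -3.4]
[0.54826521 0.05057926 0.01439242] [-80.5093336  -25.70482425] [ 0.26762041 -0.72085985 -0.28643605]
```

servo_tool(steps="0 0.002 0 0 0; 0 0.003 0.001 0 0; 0 0.004 0.001 0 0; 0 0.005 0.001 0 0; 0 0.006 0.001 0 0; 0 0.006 0.001 0 0; 0 0.006 0.001 0 0; 0 0.006 0.001 0 0")

```text
time: 7.5
tool_pos: [0.5539, 0.0515, 0.0143]
tcp_rot: [3.141, 0.0, 1.768]
ft_force: [-0.8, 0.2, 2.0]
width: 0.0003
grasp_force: 0.5
```

```bash
python3 - <<'E'
from h import *
c=cam('wrist');block(c);s=r.read_state();print(s['tool_pos'],fr(s['tool_pos']),s['ft_force'])
E
```

```text
blk [-31. -25.] ((-31.371519088745117, -23.826904296875), (40.37192153930664, 59.174903869628906), 89.89936828613281) [-60.9 -44.1] [-1.8 -3.7]
[0.55388666 0.05147265 0.01431286] [-74.82224062 -25.94093145] [-0.91576536 -0.60679782  0.8370336 ]
```

servo_tool(steps="0 0.001 0 0 0; 0 0.001 0 0 0; 0 0.002 0 0 0; 0 0.002 0 0 0; 0 0.003 0.001 0 0; 0 0.003 0.001 0 0; 0 0.003 0.001 0 0; 0 0.003 0.001 0 0")

```text
time: 8.55
tool_pos: [0.5559, 0.0518, 0.0142]
tcp_rot: [-3.14, 0.0, 1.767]
ft_force: [-4.3, -3.0, 4.0]
width: 0.0
grasp_force: 2.6
```

```bash
python3 - <<'E'
from h import *
c=cam('wrist');block(c);s=r.read_state();print(s['tool_pos'],fr(s['tool_pos']),s['ft_force'])
E
```

```text
blk [-28. -26.] ((-29.33865737915039, -23.914682388305664), (40.3114128112793, 59.236785888671875), 89.948486328125) [-58.9 -44.1] [ 0.3 -3.8]
[0.55592916 0.05175724 0.01423235] [-72.76380094 -26.06594588] [-4.43723424 -2.57441208  3.63493399]
```

servo_tool(steps="0 -0.008 -0.002 0 0; 0 -0.004 -0.021 0 0; 0 0 -0.041 0 0; 0 0 -0.041 0 0; 0.02 0.023 -0.036 0 0; 0.02 0.046 -0.032 0 0; 0.02 0.045 -0.027 0 0; 0.02 0.044 -0.023 0 0")

```text
time: 9.6
tool_pos: [0.5995, 0.0298, 0.0139]
tcp_rot: [-3.14, -0.001, 1.768]
ft_force: [-0.1, -2.1, 1.3]
width: 0.02
grasp_force: 1.1
```

```bash
python3 - <<'E'
from h import *
c=cam('wrist');block(c);s=r.read_state();print(s['tool_pos'],fr(s['tool_pos']),s['ft_force'],s['width'])
E
```

```text
blk [-34. -19.] ((-28.88955307006836, -24.468204498291016), (40.256446838378906, 59.75419235229492), 89.96013641357422) [-58.8 -44.6] [ 1.  -4.3]
[0.59929464 0.03031888 0.01388868] [-34.4952348  -55.65793003] [-0.46773222 -0.5743487  -0.97939018] 0.019962211954802887
```

Now I'll push +y the remaining ~3 mm until the force rises.

servo_tool(steps="0.02 0 0.001 0 0; 0.02 0 0.002 0 0; 0.02 -0.001 0.003 0 0; 0.02 -0.001 0.004 0 0; 0.02 -0.001 0.005 0 0; 0.02 -0.001 0.005 0 0; 0.02 -0.001 0.005 0 0; 0.02 -0.001 0.005 0 0")

```text
time: 10.65
tool_pos: [0.5993, 0.0337, 0.0142]
tcp_rot: [-3.141, 0.001, 1.767]
ft_force: [-1.2, -3.1, 0.3]
width: 0.02
grasp_force: 1.5
```

```bash
python3 - <<'E'
from h import *
c=cam('wrist');block(c);s=r.read_state();print(s['tool_pos'],fr(s['tool_pos']),s['ft_force'],s['width'])
E
```

```text
blk [-29. -22.] ((-28.818452835083008, -20.679912567138672), (40.37128448486328, 59.8409538269043), 89.8908920288086) [-58.7 -40.9] [ 1.1 -0.4]
[0.59935134 0.03373979 0.01424179] [-33.76304837 -52.31581579] [-1.90333486 -3.06182138  1.74307105] 0.019958606928888352
```

servo_tool(steps="0.02 0 0.001 0 0; 0.02 0 0.001 0 0; 0.02 0 0.002 0 0; 0.02 0 0.002 0 0; 0.02 0 0.002 0 0; 0.02 0 0.002 0 0; 0.02 0 0.002 0 0; 0.02 0 0.002 0 0")

```text
time: 11.7
tool_pos: [0.5997, 0.0352, 0.0143]
tcp_rot: [-3.141, 0.002, 1.767]
ft_force: [-1.3, -5.0, 0.1]
width: 0.0203
grasp_force: 2.4
```

```bash
python3 - <<'E'
from h import *
s=r.read_state();print(fr(s['tool_pos']),s['ft_force'],s['width'])
c=cam('wrist');block(c);cv2.imwrite('pics/w3.png',c['frame'][:,:,::-1])
E
```

```text
[-33.17547766 -50.93295513] [-1.32993818 -5.01676029  0.1233705 ] 0.020317089149149637
blk [-30. -21.] ((-28.524160385131836, -19.10142707824707), (59.70798873901367, 40.56315231323242), 0.4123213291168213) [-58.5 -39.4] [1.2 1.3]
```

View pics/w3.png

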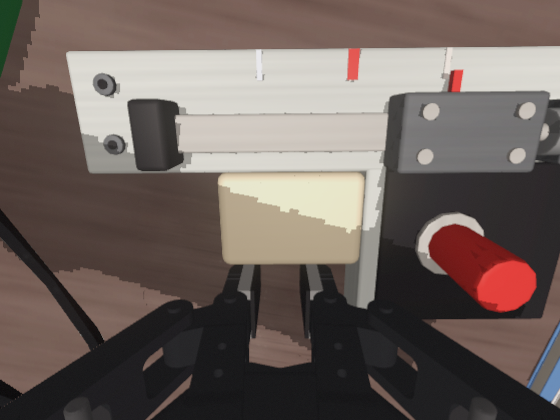

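The block lies in the corner against the beam (row 172) and next to the end stop (column ~365). I'll press a little more to be sure it is snug.

servo_tool(steps="0.02 0 0.001 0 0; 0.02 0 0.001 0 0; 0.02 0 0.002 0 0; 0.02 0 0.002 0 0; 0.02 -0.001 0.003 0 0; 0.02 -0.001 0.003 0 0; 0.02 -0.001 0.003 0 0; 0.02 -0.001 0.003 0 0")

```text
time: 12.75
tool_pos: [0.5997, 0.0352, 0.0145]
tcp_rot: [3.14, 0.006, 1.766]
ft_force: [-0.5, -8.3, -0.5]
width: 0.0201
grasp_force: 4.1
```

```bash
python3 - <<'E'
from h import *
s=r.read_state();print(fr(s['tool_pos']),s['ft_force'],s['width'])
c=cam('wrist');block(c)
E
```

```text
[-33.12265682 -50.93820129] [-0.54413054 -8.33288294 -0.46870305] 0.02013942826066437
blk [-27. -17.] ((-28.461971282958984, -19.064414978027344), (59.645687103271484, 40.62723159790039), 0.41377848386764526) [-58.4 -39.4] [1.3 1.4]
```

servo_tool(steps="0.02 0.002 -0.010 0 0; 0.01 0.004 -0.020 0 0; 0 -0.025 -0.026 0 0; 0 -0.053 -0.031 0 0; 0 -0.053 -0.031 0 0; 0 -0.057 -0.010 0 0; 0 -0.061 0.009 0 0; 0 -0.051 0.011 0 0")

```text
time: 13.8
tool_pos: [0.5476, 0.0539, 0.0141]
tcp_rot: [-3.141, -0.002, 1.772]
ft_force: [0.2, 0.2, -0.8]
width: -0.0001
grasp_force: 0.0
```

```bash
python3 - <<'E'
from h import *
c=cam('wrist');block(c)
s=r.read_state();print(fr(s['tool_pos']),s['ft_force'],s['width'])
E
```

```text
blk [-30. -16.] ((-29.438814163208008, -18.10758399963379), (59.222286224365234, 40.452857971191406), 0.1856430172920227) [-59.1 -38.3] [0.1 2.2]
[-78.07290567 -24.27384675] [ 2.93867605 -0.40987206  0.27318884] 0.0003017066077188448
```

servo_tool(steps="0 0.003 0.001 0 0; 0 0.004 0.001 0 0; 0 0.005 0.001 0 0; 0 0.006 0.001 0 0; 0 0.007 0.001 0 0; 0 0.008 0.002 0 0; 0 0.008 0.002 0 0; 0 0.008 0.002 0 0")

```text
time: 14.85
tool_pos: [0.5555, 0.0525, 0.0142]
tcp_rot: [-3.141, -0.0, 1.768]
ft_force: [-0.1, -0.4, -0.3]
width: -0.0001
grasp_force: 0.1
```

```bash
python3 - <<'E'
from h import *
s=r.read_state();print(fr(s['tool_pos']),s['ft_force'],s['width'])
c=cam('wrist');block(c)
E
```

```text
[-72.99095291 -25.27442406] [-0.07999595 -0.37323694 -0.33833514] -6.584349380696178e-05
blk [-32. -16.] ((-29.335922241210938, -18.194774627685547), (40.49312210083008, 59.30946731567383), 89.91332244873047) [-59.  -38.5] [0.3 2. ]
```

servo_tool(steps="0 0.001 0 0 0; 0 0.002 0 0 0; 0 0.003 0.001 0 0; 0 0.004 0.001 0 0; 0 0.005 0.001 0 0; 0 0.005 0.001 0 0; 0 0.005 0.001 0 0; 0 0.005 0.001 0 0")

```text
time: 15.9
tool_pos: [0.5558, 0.0524, 0.0139]
tcp_rot: [-3.131, -0.002, 1.767]
ft_force: [-10.1, -2.2, 10.4]
width: 0.0004
grasp_force: 5.5
```

```bash
python3 - <<'E'
from h import *
s=r.read_state();print(fr(s['tool_pos']),s['ft_force'],s['width'])
c=cam('wrist');block(c)
E
```

```text
[-72.80352652 -25.40476311] [-10.13048256  -2.15295762  10.43784857] 0.0003923654841602629
blk [-31. -16.] ((-29.304492950439453, -18.40708351135254), (59.320709228515625, 40.261329650878906), 0.08548367768526077) [-59.  -38.5] [0.3 1.8]
```

servo_tool(steps="0 -0.012 -0.002 0 0; 0 -0.012 -0.002 0.04 0; 0 -0.012 -0.002 0.09 0; 0.05 -0.012 -0.002 0.12 0; 0.05 0.04 0.008 0.12 0; 0.05 0.096 0.019 0.12 0; 0.05 0.096 0.019 0.12 0; 0.05 0.096 0.019 0.12 0")

```text
time: 16.95
tool_pos: [0.6564, 0.072, 0.1337]
tcp_rot: [-3.141, 0.001, 1.767]
ft_force: [-0.6, 0.2, 0.5]
width: 0.0495
grasp_force: 0.0
```

```bash
python3 - <<'E'
from h import *
c=cam('wrist','w4.png');block(c)
s=r.read_state();print(s['tool_pos'],fr(s['tool_pos']),s['ft_force'],s['width'])
hsv=cv2.cvtColor(c['frame'],cv2.COLOR_RGB2HSV)
m=cv2.inRange(hsv,(0,150,60),(8,255,255))|cv2.inRange(hsv,(172,150,60),(180,255,255))
for k in cv2.findContours(m,0,2)[0]:
    if cv2.contourArea(k)>20: p=k.reshape(-1,2).mean(0);print(p,cv2.boundingRect(k),fr(onz(c,*p,.03)),fr(onz(c,*p,.06)))
print(proj(c,[.6566,.0722,.0465]),proj(c,[.6566,.0722,.0775]))
E
```

```text
blk [ 240. -114.] ((239.77328491210938, -114.04346466064453), (95.4655990600586, 30.412723541259766), 63.59682083129883) [ 222.2 -163.2] [272.6 -71.5]
blk [185. -60.] ((200.33734130859375, -79.09414672851562), (114.05413818359375, 98.06466674804688), 76.15278625488281) [ 139.5 -124.5] [261.  -13.7]
blk [-31. -11.] ((-27.81832504272461, -19.300094604492188), (39.58599853515625, 60.31742858886719), 89.90216064453125) [-58.  -39.1] [2.3 0.5]
[0.65602958 0.07178403 0.13429193] [ 29.320172  -26.2333656] [-0.0593244   0.84932364 -0.57195353] 0.04980500715617471
[553.33333333 355.13333333] (545, 349, 14, 11) [ 292.76332834 -173.25837186] [ 260.60163091 -146.3219123 ]
[284.63157895 222.15789474] (272, 204, 26, 36) [ 33.47897446 -37.38725667] [ 33.00605566 -27.05646431]
[280.44858693 215.12338602] [280.53540311 229.00028098]
```

View pics/w4.png

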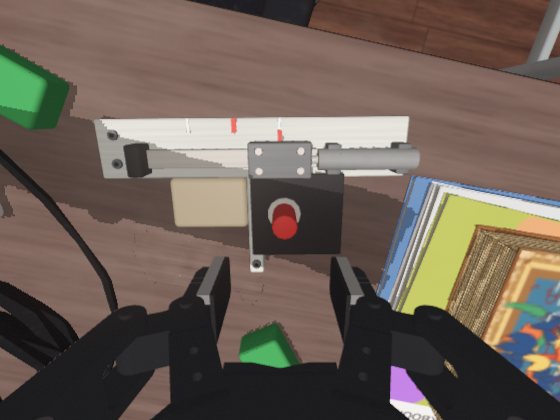

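The knob at (285,222) sits between the open fingers, and the block is snug in the corner. The pointer at (280,135) is at the open mark. Descending and gripping.

servo_tool(steps="0.05 0.002 0 -0.03 0; 0.05 0.002 0 -0.06 0; 0.05 0.002 0 -0.080 0; 0.05 0.002 0 -0.080 0; 0.015 0.002 0 -0.080 0; 0.01 0.002 0 -0.080 0; 0.01 0.002 0 -0.080 0; 0.01 0.002 0 -0.080 0", force=50)

```text
time: 18.0
tool_pos: [0.6596, 0.0723, 0.0562]
tcp_rot: [3.139, 0.0, 1.768]
ft_force: [-1.7, -0.7, 5.9]
width: 0.0162
grasp_force: 49.0
```

```bash
python3 - <<'E'
from h import *
c=cam('wrist');block(c)
s=r.read_state();print(s['tool_pos'],fr(s['tool_pos']),s['ft_force'],s['width'],s['grasp_force'])
E
```

```text
blk [173. -61.] ((174.28750610351562, -64.87460327148438), (99.16102600097656, 37.4061164855957), 78.31486511230469) [ 149.1 -117.2] [198.6 -14.2]
blk [-34. -16.] ((-27.55941390991211, -19.407503128051758), (59.595272064208984, 40.048255920410156), 0.2744865417480469) [-57.4 -39.5] [2.3 0.5]
[0.65957241 0.07227687 0.05624059] [ 32.89049494 -26.45099036] [-1.41991374 -0.62611401  5.89684271] 0.016046667977686235 48.9749139547348
```

servo_tool(steps="0.01 0 0 0.002 0; 0.01 -0.004 -0.001 0.002 0; 0.01 -0.009 -0.002 0.002 0; 0.01 -0.015 -0.003 0.002 0; 0.01 -0.021 -0.004 0.002 0; 0.01 -0.026 -0.005 0.002 0; 0.01 -0.030 -0.006 0.002 0; 0.01 -0.030 -0.006 0.002 0")

```text
time: 19.05
tool_pos: [0.6326, 0.0667, 0.0564]
tcp_rot: [3.133, 0.002, 1.768]
ft_force: [9.0, 0.5, -7.4]
width: 0.0158
grasp_force: 48.9
```

```bash
cat > m.py <<'E'
from h import *
import sys
c=cam('wrist')
s=r.read_state();print(s['tool_pos'],fr(s['tool_pos']),s['ft_force'],s['width'],s['grasp_force'])
f=c['frame'];u,v=proj(c,[.6064,.1321,.03]);u,v=int(u),int(v);print(u,v)
y0,x0=max(v-45,0),max(u-80,0)
cr=f[y0:y0+150,x0:x0+200];cv2.imwrite('pics/'+sys.argv[1],cv2.resize(cr[:,:,::-1],None,fx=4,fy=4,interpolation=cv2.INTER_CUBIC))
hsv=cv2.cvtColor(f,cv2.COLOR_RGB2HSV)
m=cv2.inRange(hsv,(0,120,60),(9,255,255))|cv2.inRange(hsv,(171,120,60),(180,255,255))
for k in cv2.findContours(m,0,2)[0]:
    if cv2.contourArea(k)>4: p=k.reshape(-1,2).mean(0);print('red',p,cv2.boundingRect(k),fr(onz(c,*p,.03)))
E
python3 m.py k1.png
```

```text
[0.63269543 0.06667354 0.05641026] [  5.43620683 -26.62769965] [ 8.70524842  0.4767821  -7.63220429] 0.016304791418032816 48.9415043592453
255 124
red [279.70454545 272.11363636] (262, 242, 37, 62) [  5.28352565 -43.2131218 ]
red [272.  144.3] (270, 136, 6, 16) [ 1.30048304 32.45605268]
red [258.         124.66666667] (255, 118, 7, 20) [-5.91279667 42.51485525]
red [492.80540541  10.25945946] (428, 0, 132, 34) [106.66245835  94.59661143]
```

View pics/k1.png

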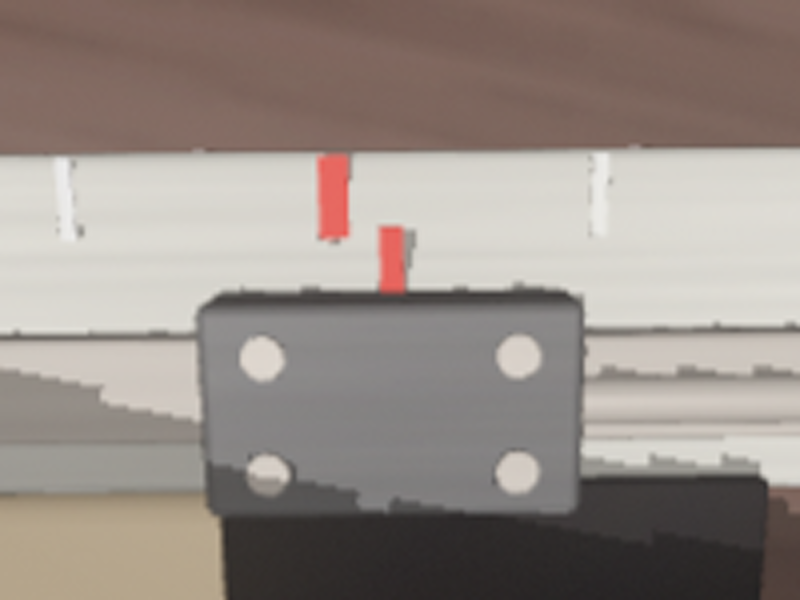

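The pointer is at crop (392,260) and the half mark at (334,195). The white marks are 535 px apart, so about 7.6 mm remains.

servo_tool(steps="0.01 -0.002 0 0 0; 0.01 -0.004 -0.001 0 0; 0.01 -0.006 -0.001 0 0; 0.01 -0.008 -0.002 0 0; 0.01 -0.008 -0.002 0 0; 0.01 -0.008 -0.002 0 0; 0.01 -0.008 -0.002 0 0; 0.01 -0.008 -0.002 0 0")

```text
time: 20.1
tool_pos: [0.6253, 0.0652, 0.0564]
tcp_rot: [3.132, 0.002, 1.768]
ft_force: [9.7, 0.7, -7.1]
width: 0.016
grasp_force: 48.9
```

```bash
python3 m.py k2.png
```

```text
[0.62528085 0.06516383 0.05644531] [ -2.1305033  -26.64108147] [ 9.69223353  1.04770526 -7.78635682] 0.016070212840205614 48.9378547668457
269 124
red [280.44680851 270.59574468] (262, 242, 37, 62) [ -1.71483239 -42.24936482]
red [271.6875 136.125 ] (269, 118, 7, 34) [-6.30009534 36.63152907]
red [517.775   13.2125] (498, 0, 62, 31) [111.46889399  93.40317422]
red [473.47619048   4.85714286] (435, 0, 65, 13) [89.61076834 96.83105953]
```

View pics/k2.png

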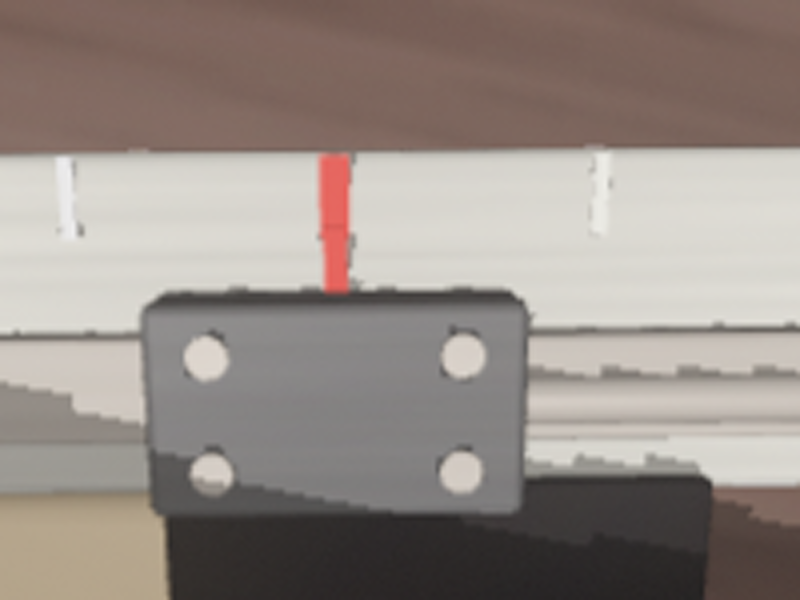

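The pointer (336) meets the half mark (334), within about 0.3 mm. I'll hold for a second, check the block and the drift, then hand in.

servo_tool(steps="0.01 0 0 0 0; 0.01 0 0 0 0; 0.01 0 0 0 0; 0.01 0 0 0 0; 0.01 0 0 0 0; 0.01 0 0 0 0; 0.01 0 0 0 0; 0.01 0 0 0 0")

```text
time: 21.15
tool_pos: [0.6253, 0.0652, 0.0565]
tcp_rot: [3.131, 0.002, 1.768]
ft_force: [9.8, 1.4, -8.2]
width: 0.0159
grasp_force: 48.9
```

```bash
python3 - <<'E'
from h import *
c=cam('wrist','w5.png');block(c)
s=r.read_state();print(fr(s['tool_pos']),s['ft_force'],s['width'],s['grasp_force'])
E
```

```text
blk [162. -96.] ((170.8113250732422, -89.21379089355469), (96.17632293701172, 39.04965591430664), 79.47679901123047) [ 146.1 -139.9] [185.3 -39.2]
blk [-47. -15.] ((-44.05593490600586, -19.32129669189453), (27.624919891357422, 40.0372428894043), 0.25112447142601013) [-57.9 -39.3] [-30.2   0.7]
[ -2.12374498 -26.66634772] [10.63253858  0.79167354 -8.01527175] 0.015948779312946637 48.93851459026337
```

View pics/w5.png

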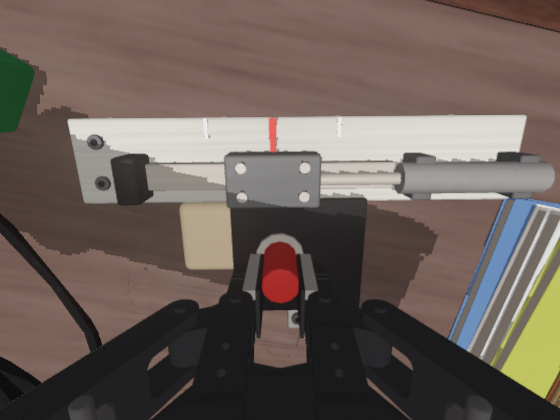

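The block is still home, with its near end at frame x about -58, as before. Half of it is covered, the pointer is on the mark at (272,135), and the knob is held firmly. Handing in.

```bash
python3 -c "
from station import r
print(r.job_done())"
```

```text
the job is handed in; nothing more can be done
None
```

The job is handed in: the block is square and snug in the corner, and the gripper still holds the shutter at half travel, with the pointer within about 0.3 mm of the red mark. I kept clear of the jar, bottle and rose; robot time was about 21 s of the 61 s allowed.

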